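Release a jammed cash drawer with a dowel

TASK

The small cash drawer lies upside down on the repair bench and its electric lock is dead. Take the plain wooden dowel out of the tool block, push it straight down through the round hole in the underside of the cash drawer onto the spring latch until the drawer pops open, then put the dowel away in the empty metal pot and let go of it there.

Things in the scene. Friction and masses are not known exactly. Their poses are not given: they have to be found in the camera images.
- dowel: plain wooden dowel, 12 mm across, 140 mm long, upright in a wooden block (220 x 60, 60 mm high) among two handled tools (75 mm apart in a row, up to 34 mm wide, tops 115 mm above the bench). Origin: centre of its lower end, 15 mm above the bench in a well 14 mm wide, 45 mm deep; z up along it; at the start x runs along the row of wells. Upper 95 mm free.
- release_hole (a point): mouth centre of the round 33 mm hole (not the narrow slot) in the top face of the fixed upside-down light grey cash drawer, 260 long (x), 220 wide, 80 mm high, rubber feet 6 mm. z up, x to its front, away from the robot. A flat spring latch lies 16 mm below the mouth, moves straight down from 4 N, lets go at 26 mm below (6 N), stops at 41 mm (8 N), springs back.
- drawer (a joint): how far the cash drawer's sliding drawer is out, in m: 0 = shut and latched. When the latch lets go, a spring drives it out along the hole's x axis, away from the robot, to its stop at 0.09 within about 1 s, and it stays out.
- pot: empty round aluminium pot fixed to the bench, open on top, 80 mm outer diameter, 3 mm wall, 75 mm high, floor 4 mm thick. Origin: centre of its underside, on the bench; z up.

How it is judged:
By the outcome, as a careful person would: the job done as asked, in the order asked, and still so for the second after the job is handed in, with the robot touching nothing.
It also fails if it takes over 56 s, if anything falls off the work surface, if the arm or the gripper's body presses on something with over 40 N, if the wrist force passes 120 N, or if a joint passes its speed limit or range.

ROBOT

A 6-joint arm with a two-finger parallel gripper is mounted at the origin on the work surface. World frame = base frame: x ahead of the robot, y to its left, z up, the work surface at z = 0. Lengths are in mm, angles in rad, forces in N, time in s.
With the tool pointing down it reaches from about 425 to 1125 mm from the base axis. Payload 14.9 kg.
Tool frame: the origin (TCP) lies on the centre line of the jaws, within the pads' length; the fingertips stand 22 mm ahead of it and the grasp point (between the pads) lies 3 mm ahead of it (arm.tip_extent is the distance from the TCP to the fingertips, in mm); z points along the fingers, y is the line along which they close (so a half turn about z gives the same grasp; the last joint's range is limited). The gripper opens to 91 mm and grips with 3 to 60 N. Pads are 32 mm wide; open, the fingers measure 118 mm over their backs; the gripper's body (76 mm by 178 mm) begins 60 mm behind the grasp point.
Start: joints at [-1.181, 0.379, 1.734, -0, 1.028, -0.033], TCP at [287.218, -638.376, 235.932] pointing down, gripper open.
Joint ranges: [-2.77, 2.77], [-0.74, 2.19], [0, 2.66], [-1.06, 4.2], [0.31, 2.87], [-3.08, 3.08]. Speed limits (rad/s): [1.89, 1.89, 2.39, 3.14, 3.14, 3.14].

INTERFACE

Orientations are given as a unit quaternion [w, x, y, z].
In Python, from workcell import telemetry, imaging, ticket, arm gives the robot as it stands. The module is installed in compiled form; this text tells all that it offers.
- The arm moves only by the tool play_rows, never from a script. Its argument "plan" is one flat list of numbers, 7 for each row, row after row: the turn, a rotation vector about the tool's x, y, z in degrees, then the shift along the tool's x, y, z in cm, then the finger opening in cm, from 0 to 9.12. In form: [ax, ay, az, tx, ty, tz, gripper, ax, ay, az, tx, ty, tz, gripper, ...]. A call has 1 to 12 rows; each row shifts and turns the commanded pose from where the row before left it, along the tool's axes as they then stand; what a row does not reach is not made up. A row lasts 1/10 s, in which the tool goes at most 50 mm and 8.59 degrees, less where a joint would pass 70% of its speed; a pose out of reach is approached as far as the arm can. A call with a gripper value outside its range is refused whole. The fingers move at their own pace and stop on an object; "force" is the grip in N (left out, the last holds). Time passes only in rows, so rows that do not move let the fingers close. It gives the time, the measured TCP pose, the force, the opening and the grip force at its end, in the units of the state.
- telemetry.observe(): the state, without advancing time (a new reading comes with each control period).
- imaging.snapshot(name): name is "scene" or "top"; returns the picture (384x512x3 uint8, blue, green, red); there is no depth.
- imaging.get_calibration(name): a dict with "fx", "fy", "cx", "cy" (pixels), "D" ([k1, k2, p1, p2, k3] as OpenCV has them; the pictures are not rectified), "extrinsics" (4x4, takes a point from world to camera coordinates). Camera axes: x right, y down, z forward; pixel columns grow to the right and rows downward; lengths in mm; the calibration is good to about 2 mm. A picture is of the moment at which its call begins. get_calibration takes no time and is no camera call.
- ticket.close_job(): hands the job in; it is judged then, once.
Trained networks look in the newest picture that a camera, given by its name, has taken for a name from the list of things; names that differ only in an ending like _2 or _b are one class to them, and where a whole thing is asked for, a point or a joint stands for the part that bears it (a point fixed in the world has none). Each returns a list of dicts, best first, with "p" (0 to 1); they miss things now and then, are a little off and sometimes report something else, mostly with a low value. They report only what shows in the picture. A call takes as long as a camera call.
- imaging.regions_of(camera, name): "mask" (384x512 bool, what is visible of it) and "box" ([centre column, centre row, width, height] in pixels, round what is visible of it).
The state is a dict: "clock": time; "qpos": joint angles; "joint_velocities": joint speeds; "tau": joint torques, N m; "tool_pos": TCP position; "tool_rot": TCP orientation; "force": force on the tool from outside, world axes, zero at the start; "wrist_torque": the same for the moment, N m; "width": finger opening in mm; "grasp_force": force on a finger pad.
Only numpy, scipy, OpenCV 4.12 (cv2) and the standard library are available. Lean on these libraries where they do the work, as an engineer would, in place of code of your own. Each camera call takes 0.05 s, during which the arm holds its last target. There are 200 camera calls.

## Working session

There is one attempt and no reset: what is moved stays moved. The work goes in short steps, Python scripts to look and compute and a tool call to move; the robot and the scene stay as the last step left them, time stands still between calls to the robot, and variables do not carry over. Pictures are saved under pics/ and viewed, at most 10 in all, crops included, and the job is handed in when it is done.

Besides the shell and the picture viewer there is one more tool, called after "Call:" as name(argument=value, ...) on one line, values as JSON. play_rows: Moves the arm, as the interface text tells. Its arguments: {"type":"object","properties":{"plan":{"type":"array"},"force":{"type":"number"}},"required":["plan"]}

```bash
mkdir -p pics; python3 - <<'E'
from workcell import telemetry, imaging
import cv2, numpy as np
s=telemetry.observe(); print(s)
for n in("scene","top"):
    cv2.imwrite(f"pics/{n}1.png",imaging.snapshot(n))
    c=imaging.get_calibration(n); print(n,c)
    for t in("dowel","release_hole","drawer","pot"):
        for r in imaging.regions_of(n,t)[:2]: print(t,round(r["p"],2),np.round(r["box"],1),r["mask"].sum())
E
```

```text
{'clock': 0.0, 'qpos': array([-1.18131164e+00,  3.79382062e-01,  1.73479050e+00, -5.02115948e-06,
        1.02849687e+00, -3.32900406e-02]), 'joint_velocities': array([-0.00011474,  0.00023313,  0.00086154,  0.00048268, -0.00084874,
        0.00091312]), 'tau': array([ 3.53049963e-04, -7.63728619e+01, -4.34363902e+01,  6.50979113e-02,
        4.23758535e-02, -8.04639240e-05]), 'tool_pos': array([ 287.06178503, -638.01901551,  235.30195927]), 'tool_rot': array([-5.29490357e-04,  9.77740351e-01,  2.09817819e-01, -9.74948831e-05]), 'force': array([-0.33743411, -0.02228089, -0.42323846]), 'wrist_torque': array([0.0213569 , 0.0383067 , 0.01082861]), 'grasp_force': 0.0, 'width': 91.06179705803903}
scene {'fx': 406.5475102388083, 'fy': 406.5475102388083, 'cx': 256.4690250994405, 'cy': 192.5377125104806, 'D': array([-0.13704781,  0.        ,  0.        ,  0.        ,  0.        ]), 'extrinsics': array([[-5.13645224e-02,  9.98603791e-01, -1.23350828e-02,
         2.30047232e+01],
       [ 7.15880929e-01,  2.82046604e-02, -6.97652487e-01,
        -3.40870423e+02],
       [-6.96330511e-01, -4.4
[... 322 characters left out ...]
.5 [279.6 241.1  99.4  25. ] 2123
top {'fx': 380.356627398459, 'fy': 380.356627398459, 'cx': 254.1251140924308, 'cy': 196.87980200526536, 'D': array([-0.03327263,  0.        ,  0.        ,  0.        ,  0.        ]), 'extrinsics': array([[-2.96178804e-02, -9.99554907e-01,  3.57346158e-03,
         2.06193684e+01],
       [-9.94139579e-01,  2.90851913e-02, -1.04117957e-01,
         5.27316669e+02],
       [ 1.03967680e-01, -6.63627279e-03, -9.94558536e-01,
         1.01556829e+03],
       [ 0.00000000e+00,  0.00000000e+00,  0.00000000e+00,
         1.00000000e+00]])}
dowel 0.62 [118.5 192.1  12.    5.9] 47
release_hole 0.95 [240.2 194.7  97.9 105.6] 8338
pot 0.79 [366.4 194.2  41.1  33.9] 934
```

```bash
python3 - <<'E'
import cv2, numpy as np
a=cv2.imread("pics/scene1.png");b=cv2.imread("pics/top1.png")
A=cv2.resize(a[120:270,90:480],None,fx=2,fy=2,interpolation=cv2.INTER_CUBIC)
B=cv2.resize(b[120:270,60:450],None,fx=2,fy=2,interpolation=cv2.INTER_CUBIC)
cv2.imwrite("pics/c1.png",np.vstack([A,B])[:600])
E
```

```text
(no output)
```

View pics/c1.png

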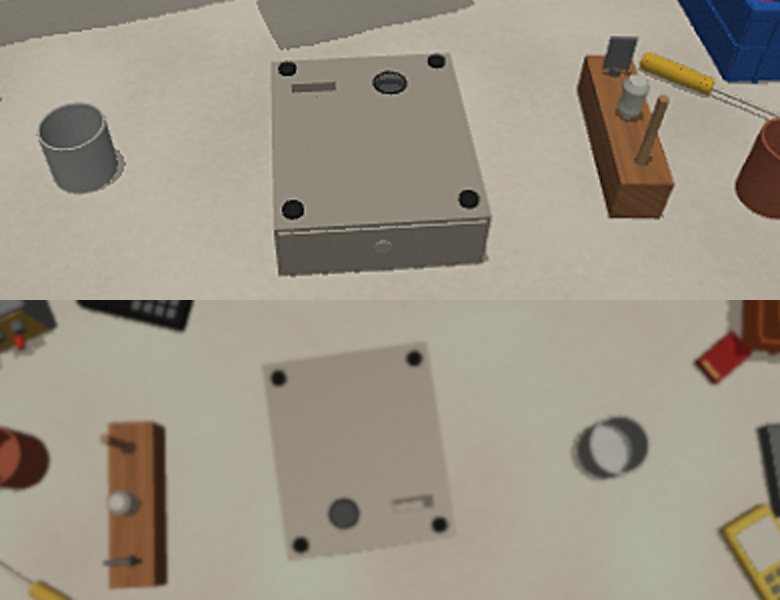

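The scene crop shows the dowel, with its top at about (421,169) and its base at (411,201). The hole is at (285,161) in scene and (232,227) in top. The pot is at the left of the scene picture.

```bash
cat > h.py <<'E'
import cv2, numpy as np
from workcell import telemetry, imaging
from scipy.spatial.transform import Rotation as R
def ray(cam,uv):
    c=imaging.get_calibration(cam);K=np.array([[c["fx"],0,c["cx"]],[0,c["fy"],c["cy"]],[0,0,1]])
    p=cv2.undistortPoints(np.array([[uv]],float),K,c["D"])[0,0]
    E=c["extrinsics"];return -E[:3,:3].T@E[:3,3],E[:3,:3].T@np.r_[p,1]
def atz(cam,uv,z):
    o,d=ray(cam,uv);return np.round((o+d*(z-o[2])/d[2])[:2],1)
def tri(a,b):
    M=[];v=[]
    for cam,uv in(("scene",a),("top",b)):
        o,d=ray(cam,uv);d=d/np.linalg.norm(d);P=np.eye(3)-np.outer(d,d);M.append(P);v.append(P@o)
    return np.round(np.linalg.lstsq(np.vstack(M),np.hstack(v),rcond=None)[0],1)
def proj(cam,p):
    c=imaging.get_calibration(cam);K=np.array([[c["fx"],0,c["cx"]],[0,c["fy"],c["cy"]],[0,0,1]]);E=c["extrinsics"]
    return cv2.projectPoints(np.array(p,float).reshape(-1,1,3),cv2.Rodrigues(E[:3,:3])[0],E[:3,3],K,c["D"])[0][:,0]
E
python3 - <<'E'
from h import *
a=cv2.imread("pics/scene1.png",0);b=cv2.imread("pics/top1.png",0)
def blob(im,u,v,r,t):
    m=np.zeros_like(im);v0,u0=v-r,u-r;w=im[v0:v+r+1,u0:u+r+1]<t
    n,l,st,ce=cv2.connectedComponentsWithStats(w.astype(np.uint8));k=1+np.argmax(st[1:,4]);return ce[k]+[u0,v0],st[k]
hb,st=blob(b,232,227,13,100);print("hole top",hb,st,atz("top",hb,80))
ha,st=blob(a,285,161,13,90);print("hole scene",ha,st,atz("scene",ha,80))
print(tri(ha,hb))
print("dowel top",atz("scene",(421,169.5),155),atz("top",(112,189.5),155),tri((421,169.5),(112,189.5)))
print("dowel base",atz("scene",(411.5,201),60),atz("top",(125.5,194),60))
# drawer feet
for nm,u,v in(("f1",199,159),("f2",267,149),("f3",210,242),("f4",280,232)):
    c,st=blob(b,u,v,8,90);print(nm,c,atz("top",c,84))
# block top corners in the top view
for u,v in((109,424),(153,424),(153,586),(109,586)):print("blk",atz("top",(60+u/2,120+(v-300)/2),60))
# pot rim
print("pot",atz("scene",(90+73/2,120+127/2),75),atz("top",(60+617/2,120+(445-300)/2),75))
A=cv2.resize(a[160:225,100:160],None,fx=6,fy=6,interpolation=cv2.INTER_CUBIC)
B=cv2.resize(b[165:230,340:400],None,fx=6,fy=6,interpolation=cv2.INTER_CUBIC)
cv2.imwrite("pics/pot.png",np.hstack([A,B]))
E
```

```text
hole top [231.5625     226.35416667] [  5   5  16  16 192] [447.4  66. ]
hole scene [284.43670886 161.        ] [  4   7  18  12 158] [447.5  67.1]
[447.4  66.5  79.9]
dowel top [546.7 348.7] [542.4 349. ] [542.9 350.4 151.5]
dowel base [547.2 353.1] [542.  347.8]
f1 [198.78431373 158.68627451] [626.7 147.5]
f2 [266.6875 148.875 ] [647.7 -31.3]
f3 [209.83333333 242.10416667] [408.6 122.4]
f4 [279.44680851 231.93617021] [429.3 -56.9]
blk [575.2 377.6]
blk [573.5 318.4]
blk [359.4 318.1]
blk [360.9 376.1]
pot [ 531.8 -293.3] [ 525.5 -295.7]
```

View pics/pot.png

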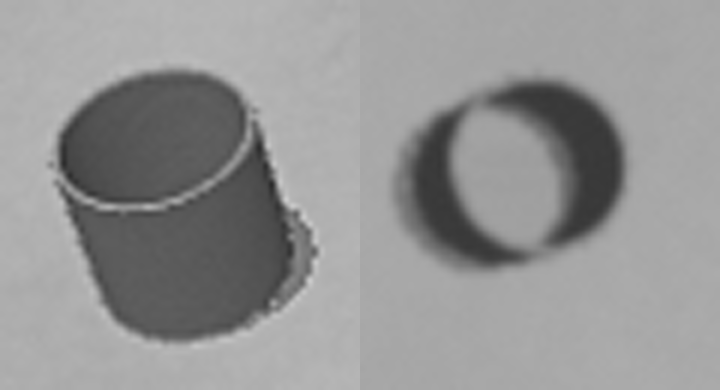

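The pot rim centre is at about (125.6,183) in scene and (369,193) in top. The hole is confirmed at (447,66,80) by both cameras. I'm turning to line up with the row of wells and swinging over to the dowel.

Call:
play_rows(plan=[0,0,7.95,0,0,0,9.1,0,0,7.95,0,0,0,9.1,0,0,7.9,0,0,0,9.1,0,0,0,2.2,-4.4,0,9.1,0,0,0,2.2,-4.4,0,9.1,0,0,0,2.2,-4.4,0,9.1,0,0,0,2.2,-4.4,0,9.1,0,0,0,2.2,-4.4,0,9.1,0,0,0,2.2,-4.4,0,9.1,0,0,0,2.2,-4.4,0,9.1,0,0,0,2.2,-4.4,0,9.1,0,0,0,2.2,-4.4,0,9.1], force=50)

```text
clock: 1.7
tool_pos: [482.9, -239.1, 236.3]
tool_rot: [0.0, 1.0, 0.004, 0.0]
force: [1.7, 0.0, 0.3]
width: 91.0
grasp_force: 0.0
```

Call:
play_rows(plan=[0,0,0,2.2,-4.4,0,9.1,0,0,0,0.3,-4.55,0,9.1,0,0,0,0.3,-4.55,0,9.1,0,0,0,0.3,-4.55,0,9.1,0,0,0,0.3,-4.55,0,9.1,0,0,0,0.3,-4.55,0,9.1,0,0,0,0.3,-4.55,0,9.1,0,0,0,0.3,-4.55,0,9.1,0,0,0,0.3,-4.55,0,9.1,0,0,0,0.3,-4.55,0,9.1,0,0,0,0.3,-4.55,0,9.1,0,0,0,0,0,0,9.1])

```text
clock: 2.9
tool_pos: [530.8, 262.7, 236.2]
tool_rot: [-0.0, 1.0, 0.005, 0.0]
force: [-0.1, -1.2, -0.9]
width: 91.1
grasp_force: 0.0
```

Call:
play_rows(plan=[0,0,0,0.63,-4.3,0,9.1,0,0,0,0.63,-4.3,0,9.1,0,0,0,0,0,0,9.1,0,0,0,0,0,0,9.1,0,0,0,0,0,3,9.1,0,0,0,0,0,2,9.1,0,0,0,0,0,0,9.1,0,0,0,0,0,0,9.1])

```text
clock: 3.7
tool_pos: [542.7, 343.6, 186.4]
tool_rot: [0.0, 1.0, 0.003, -0.0]
force: [-0.9, -0.6, 0.1]
width: 91.1
grasp_force: 0.0
```

```bash
python3 - <<'E'
from h import *
s=telemetry.observe();print(s["clock"],s["tool_pos"],s["tool_rot"])
a=imaging.snapshot("scene");b=imaging.snapshot("top")
A=cv2.resize(a[110:230,360:480],None,fx=3.3,fy=3.3,interpolation=cv2.INTER_CUBIC)
B=cv2.resize(b[130:250,60:180],None,fx=3.3,fy=3.3,interpolation=cv2.INTER_CUBIC)
cv2.imwrite("pics/g.png",np.hstack([A,B]))
print("pot",atz("scene",(125.6,183.3),75),atz("top",(368.8,193.5),75))
E
```

```text
3.7 [542.6841744  343.61589775 186.4053153 ] [ 1.09942501e-04  9.99994682e-01  3.25644365e-03 -1.38164498e-04]
pot [ 531.3 -295.7] [ 522.8 -296.3]
```

View pics/g.png

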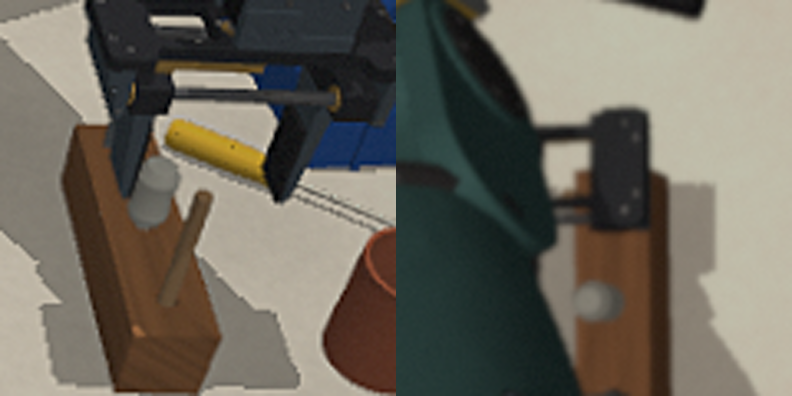

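The jaws straddle the dowel: the fingertips are at scene columns 398 and 445, with the dowel top at 422. They are clear of the grey tool, so I'm going down and gripping.

Call:
play_rows(plan=[0,0,0,0.1,-0.5,2,9.1,0,0,0,0,0,2,9.1,0,0,0,0,0,2,9.1,0,0,0,0,0,0.8,9.1,0,0,0,0,0,0,9.1,0,0,0,0,0,0,0,0,0,0,0,0,0,0,0,0,0,0,0,0,0,0,0,0,0,0,0,0,0,0,0,0,0,0,0,0,0,0,0,0,0,0,0,0,0,0,0,0,0], force=50)

```text
clock: 5.0
tool_pos: [543.5, 349.5, 117.9]
tool_rot: [0.0, 1.0, 0.004, -0.0]
force: [-0.6, 0.8, 0.2]
width: 37.6
grasp_force: 0.0
```

Call:
play_rows(plan=[0,0,0,0,0,0,0,0,0,0,0,0,0,0,0,0,0,0,0,0,0,0,0,0,0,0,0,0,0,0,0,0,0,0,0,0,0,0,0,0,0,0,0,0,0,0,0,0,0])

```text
clock: 5.7
tool_pos: [543.5, 349.5, 117.9]
tool_rot: [0.0, 1.0, 0.004, -0.0]
force: [0.4, -0.8, -0.2]
width: 11.4
grasp_force: 50.0
```

Call:
play_rows(plan=[0,0,0,0,0,-1.5,0,0,0,0,0,0,-2,0,0,0,0,0,0,-2,0,0,0,0,0,0,-2,0,0,0,0,0,0,-2,0,0,0,0,0,0,-2,0,0,0,0,0,0,0,0,0,0,0,0,0,0,0])

```text
clock: 6.5
tool_pos: [543.5, 349.5, 233.5]
tool_rot: [-0.0, 1.0, 0.004, 0.0]
force: [-0.6, 0.2, -1.2]
width: 11.1
grasp_force: 50.0
```

```bash
python3 - <<'E'
from h import *
s=telemetry.observe();print(s["clock"],s["tool_pos"],s["width"],s["grasp_force"],s["force"])
a=imaging.snapshot("scene")
for r in imaging.regions_of("scene","dowel")[:2]: print(r["p"],r["box"])
x,y,z=s["tool_pos"]
q=proj("scene",[[x,y,z-103],[x,y,z+37],[x,y,z-22]]);print(q.round(1))
A=a.copy()
cv2.imwrite("pics/l.png",cv2.resize(A[60:240,340:500],None,fx=3.3,fy=3.3,interpolation=cv2.INTER_CUBIC))
E
```

```text
6.5 [543.5195355  349.52709484 233.47281554] 11.070591661717545 49.99971270561218 [-0.59468904  0.24143018 -1.23123858]
0.51 [429.5, 153.1, 28.0, 49.6]
[[418.  177. ]
 [436.9 123.4]
 [428.5 147.5]]
```

View pics/l.png

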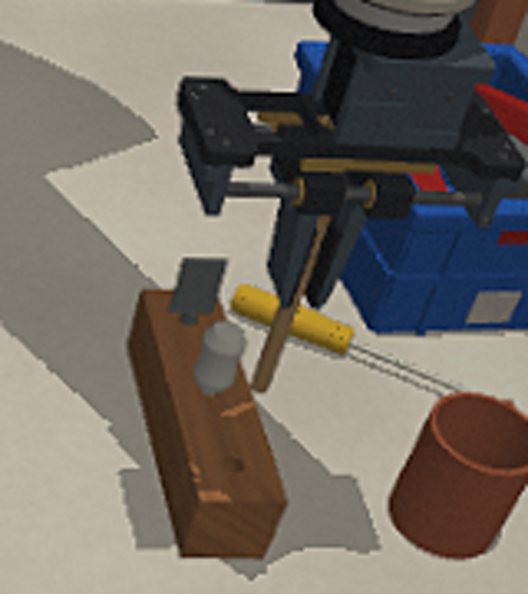

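The dowel is held upright. Its lower end shows at about (419,178), close to the projected (418,177). Next I'm moving over the hole.

Call:
play_rows(plan=[0,0,0,-1.37,4.05,0,0,0,0,0,-1.37,4.05,0,0,0,0,0,-1.37,4.05,0,0,0,0,0,-1.37,4.05,0,0,0,0,0,-1.37,4.05,0,0,0,0,0,-1.37,4.05,0,0,0,0,0,-1.37,4.05,0,0,0,0,0,0,0,1.5,0,0,0,0,0,0,1.5,0,0,0,0,0,0,0,0,0,0,0,0,0,0,0,0,0,0,0,0,0,0])

```text
clock: 7.8
tool_pos: [450.0, 65.6, 203.3]
tool_rot: [0.0, 1.0, 0.004, 0.0]
force: [1.1, -0.0, -0.6]
width: 11.2
grasp_force: 50.0
```

```bash
python3 - <<'E'
from h import *
s=telemetry.observe();print(s["clock"],s["tool_pos"],s["tool_rot"],s["force"])
a=imaging.snapshot("scene")
x,y,z=s["tool_pos"]
print(proj("scene",[[x,y,z-103],[447.4,66.5,80],[x,y,80]]).round(1))
cv2.imwrite("pics/h.png",cv2.resize(a[90:240,210:350],None,fx=4,fy=4,interpolation=cv2.INTER_CUBIC))
E
```

```text
7.8 [449.95850124  65.56446141 203.31180735] [1.31604444e-06 9.99992353e-01 3.90971349e-03 8.59664000e-05] [ 1.14665848 -0.00622005 -0.61171109]
[[284.1 155.1]
 [284.2 161. ]
 [283.8 161.7]]
```

View pics/h.png

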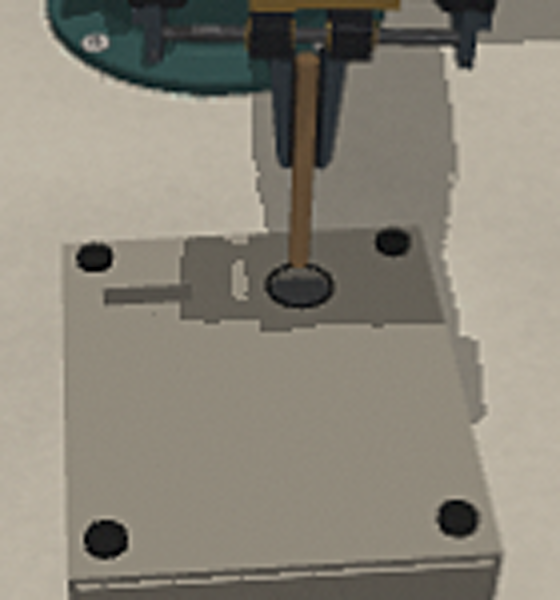

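The dowel end, at (285,157), hangs just above the hole at (285,161). I'm nudging it 4 mm back and pushing down.

Call:
play_rows(plan=[0,0,0,-0.4,0,0,0,0,0,0,0,0,1.2,0,0,0,0,0,0,1.2,0,0,0,0,0,0,0.8,0,0,0,0,0,0,0.6,0,0,0,0,0,0,0.6,0,0,0,0,0,0,0.4,0,0,0,0,0,0,0,0])

```text
clock: 8.65
tool_pos: [445.5, 65.3, 154.3]
tool_rot: [0.0, 1.0, 0.004, -0.001]
force: [-1.9, -0.2, 5.0]
width: 10.8
grasp_force: 50.0
```

Call:
play_rows(plan=[0,0,0,0,0,0.3,0,0,0,0,0,0,0.3,0,0,0,0,0,0,0,0,0,0,0,0,0,0,0])

```text
clock: 9.05
tool_pos: [445.6, 65.3, 149.0]
tool_rot: [0.0, 1.0, 0.004, -0.0]
force: [-2.1, 0.5, 5.9]
width: 11.1
grasp_force: 50.0
```

```bash
python3 - <<'E'
from h import *
s=telemetry.observe();print(s["clock"],s["tool_pos"],s["force"])
a=imaging.snapshot("scene")
for r in imaging.regions_of("scene","drawer")[:1]: print(r["p"],r["box"],"was row 241 h 27.7")
cv2.imwrite("pics/p.png",cv2.resize(a[90:290,210:350],None,fx=3,fy=3))
E
```

```text
9.05 [445.58745676  65.30630532 148.96029452] [-2.06659269  0.46292498  5.85690923]
0.69 [287.0, 259.8, 110.8, 62.2] was row 241 h 27.7
```

View pics/p.png

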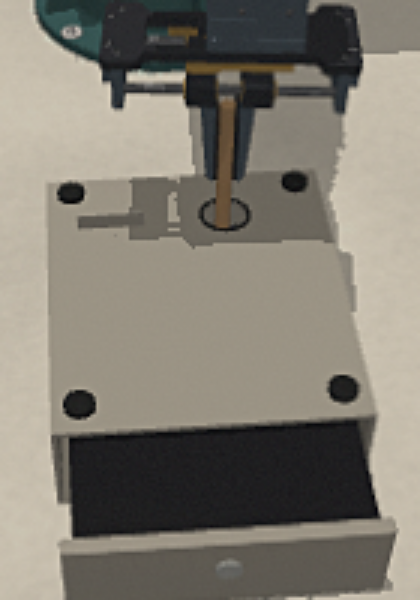

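The drawer is out, with its front at about (287,280). I'm pulling the dowel out and going to the pot.

Call:
play_rows(plan=[0,0,0,0,0,0,0,0,0,0,0,0,0,0,0,0,0,0,0,0,0,0,0,0,0,0,0,0,0,0,0,0,0,0,0,0,0,0,0,0,-1.5,0,0,0,0,0,0,-2.5,0,0,0,0,0,0,-2.5,0,0,0,0,0,0,-2.5,0,0,0,0,0,0,0,0,0,0,0,0,0,0,0])

```text
clock: 10.25
tool_pos: [445.9, 65.3, 239.0]
tool_rot: [-0.0, 1.0, 0.004, 0.001]
force: [0.1, 0.2, 0.1]
width: 11.5
grasp_force: 50.0
```

Call:
play_rows(plan=[0,0,0,0.9,4.01,0,0,0,0,0,0.9,4.01,0,0,0,0,0,0.9,4.01,0,0,0,0,0,0.9,4.01,0,0,0,0,0,0.9,4.01,0,0,0,0,0,0.9,4.01,0,0,0,0,0,0.9,4.01,0,0,0,0,0,0.9,4.01,0,0,0,0,0,0.9,4.01,0,0,0,0,0,0,0,0,0,0,0,0,0,0,0,0])

```text
clock: 11.35
tool_pos: [528.7, -295.2, 237.1]
tool_rot: [-0.001, 1.0, 0.003, -0.001]
force: [-0.2, 0.4, -0.4]
width: 11.2
grasp_force: 50.0
```

```bash
python3 - <<'E'
from h import *
s=telemetry.observe();print(s["clock"],s["tool_pos"],s["force"],s["width"])
a=imaging.snapshot("scene");x,y,z=s["tool_pos"]
print(proj("scene",[[x,y,z-103]]).round(1))
cv2.imwrite("pics/q.png",cv2.resize(a[90:240,60:200],None,fx=4,fy=4,interpolation=cv2.INTER_CUBIC))
E
```

```text
11.35 [ 528.6962935  -295.20017732  237.14784948] [-0.22234038  0.40324077 -0.44548405] 11.151972346836402
[[119.8 163.3]]
```

View pics/q.png

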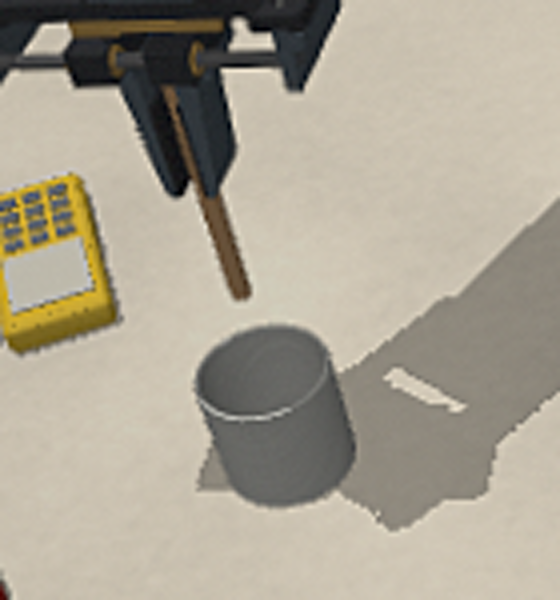

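The dowel end is over the pot: it projects at (120,163) and is seen at (120,164), with the pot rim centred at (126,183). I'm tilting 12° so the dowel leans gently on the rim, then lowering it.

Call:
play_rows(plan=[0,6,0,0,0,0,0,0,6,0,0,0,0,0,0,0,0,-2.74,0,-0.58,0,0,0,0,0,0,0,0,0,0,0,-0.52,0,2.45,0,0,0,0,-0.52,0,2.45,0,0,0,0,-0.52,0,2.45,0,0,0,0,-0.52,0,2.45,0,0,0,0,-0.26,0,1.22,0,0,0,0,-0.26,0,1.22,0,0,0,0,0,0,0,0,0,0,0,0,0,0,0])

```text
clock: 12.6
tool_pos: [501.8, -295.2, 114.3]
tool_rot: [-0.0, 0.994, 0.004, 0.105]
force: [-0.5, -0.1, 0.7]
width: 11.1
grasp_force: 50.0
```

```bash
python3 - <<'E'
from h import *
s=telemetry.observe();print(s["clock"],s["tool_pos"],s["tool_rot"],s["force"],s["width"])
a=imaging.snapshot("scene")
cv2.imwrite("pics/r.png",cv2.resize(a[90:240,60:200],None,fx=4,fy=4,interpolation=cv2.INTER_CUBIC))
E
```

```text
12.6 [ 501.77893358 -295.23028718  114.32201503] [-2.58693599e-04  9.94492775e-01  3.79698838e-03  1.04736031e-01] [-0.46527266 -0.11866722  0.67286943] 11.101063757607397
```

View pics/r.png

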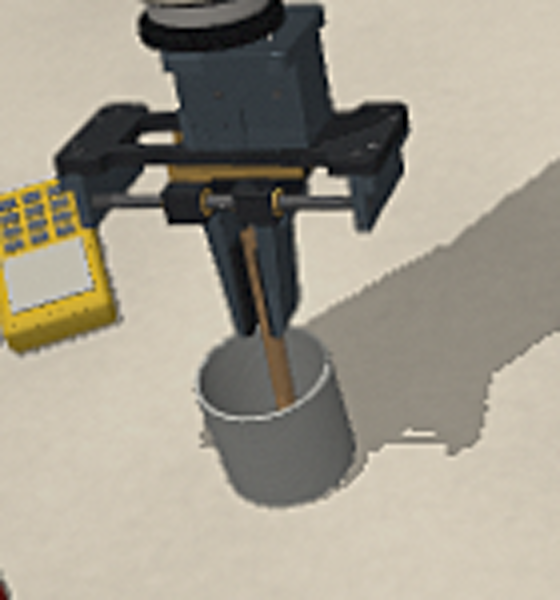

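The dowel is inside the pot, with its lower end just above the floor and the fingertips above the rim. I'm lowering the last 6 mm, opening, and retracting along the dowel.

Call:
play_rows(plan=[0,0,0,-0.06,0,0.3,0,0,0,0,-0.06,0,0.29,0,0,0,0,0,0,0,0,0,0,0,0,0,0,3,0,0,0,0,0,0,6,0,0,0,0,0,0,9.1,0,0,0,0,0,0,9.1,0,0,0,0,0,0,9.1,0,0,0,0,0,0,9.1,0,0,0,0,0,0,9.1,0,0,0,0,0,0,9.1,0,0,0,0,0,0,9.1])

```text
clock: 13.85
tool_pos: [501.5, -295.2, 107.8]
tool_rot: [-0.0, 0.995, 0.004, 0.105]
force: [0.0, 0.2, -0.1]
width: 80.0
grasp_force: 0.0
```

Call:
play_rows(plan=[0,0,0,0,0,-1,9.1,0,0,0,0,0,-2,9.1,0,0,0,0,0,-2,9.1,0,0,0,0,0,-2,9.1,0,0,0,0,0,-3,9.1,0,0,0,0,0,-3,9.1,0,0,0,0,0,-3,9.1,0,0,0,0,0,-2,9.1,0,0,0,0,0,0,9.1,0,0,0,0,0,0,9.1,0,0,0,0,0,0,9.1,0,0,0,0,0,0,9.1])

```text
clock: 15.05
tool_pos: [463.7, -295.1, 282.7]
tool_rot: [-0.001, 0.995, 0.004, 0.104]
force: [0.4, 0.2, -0.2]
width: 91.2
grasp_force: 0.0
```

```bash
python3 - <<'E'
from h import *
s=telemetry.observe();print(s["clock"],s["tool_pos"],s["force"],s["width"])
a=imaging.snapshot("scene")
cv2.imwrite("pics/s.png",cv2.resize(a[60:300,60:380],None,fx=2.5,fy=2.5,interpolation=cv2.INTER_CUBIC))
E
```

```text
15.05 [ 463.74180464 -295.10822156  282.67528785] [ 0.42295531  0.24936419 -0.24152753] 91.16831209612468
```

View pics/s.png

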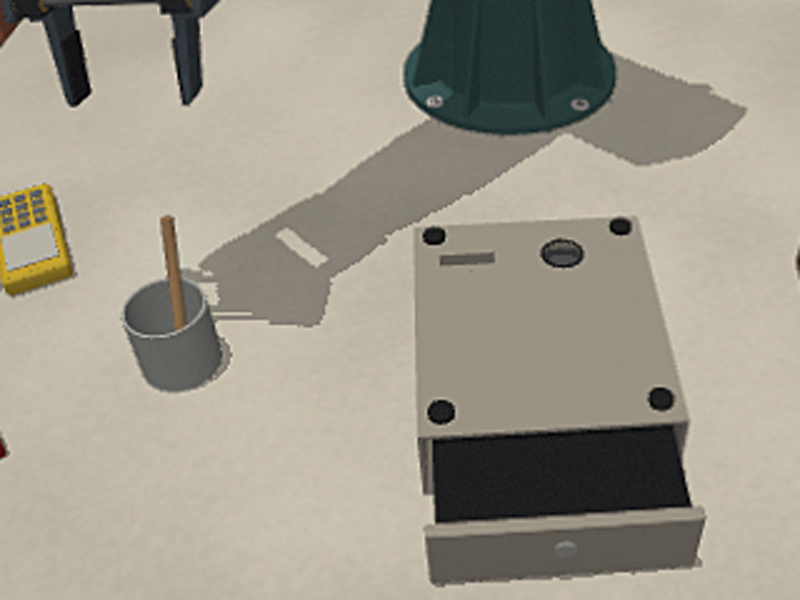

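The dowel leans in the pot at about (128,175), the drawer is open, and the gripper is clear of everything.

```bash
python3 -c "
from workcell import ticket
print(ticket.close_job())"
```

```text
the job is handed in; nothing more can be done
None
```

The job is handed in after about 15 s on the robot clock: the cash drawer is open, and the dowel is released, leaning in the metal pot, with the gripper clear of everything.

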